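# Fit the sprung dust cap on a gas detector

## Task

Put the black dust cap on the inlet of the gas detector that stands in the charging cradle: pinch the cap's two side tabs together, push the cap gently home into the white collar, then let go so that the tabs spring out under the collar's lip and lock it. Never press hard on the detector (stay below 35 N), and leave the flask, the screwdriver and the other detector where they are.

Things in the scene. Friction and masses are not known exactly. Their poses are not given: they have to be found in the camera images.
- cap_center (a point): Loose black dust cap, about 70 g, standing foot down on the counter. Point: on its axis, 21 mm above the foot, 21 mm below the tabs' tops; z up, y = line along which the tabs move. Two grey upright tabs, 18 mm wide (x), 5 thick, 24 tall, above a flange; outer faces 34 mm apart at rest, 24 mm fully pinched. Grasp them from above, fingers closing along y, fingertips just clear of the flange.
- cap_foot (a point): Centre of the cap's underside. Plug: 38 mm diameter, 14 mm tall, bottom edge chamfered 1 x 1.5 mm. Flange: 50 mm diameter, from 14 to 18 mm above the foot. Each tab moves a flat-ended tooth, 1.5 to 5 mm above the foot, 10 mm wide, sticking out of the plug's side: it reaches 23 mm from the axis at rest and 18 mm pinched; only fully pinched does the plug pass the collar's lip.
- tab_left (a joint): Inward travel of the tab and tooth on the cap's +y side: 0 = sprung out, 0.005 m = pinched to the stop. Its spring takes 4 N to start and 8.5 N at the stop; a grip of 20 to 30 N holds the cap firmly with both tabs on their stops, centred between the fingers.
- tab_right (a joint): The same for the tab and tooth on the cap's -y side.
- port_nominal (a point): Nominal centre of the inlet's mouth, on the detector's axis, 148 mm above the counter, z up. The white collar (60 mm outside diameter, 19 mm tall, on a black disc 72 mm wide) is eccentric: its true axis always lies 3.5 mm from this point, in an unmeasured horizontal direction that differs each time, and its rim is up to 1.5 mm higher or lower. Find it by feel.
- collar_inside (a point): Inside of the collar (point 14 mm below port_nominal). Bore 40.6 mm through a lip 7 mm thick, no chamfer; 51 mm wide below the lip. A steel spring plate, top 6 mm below the rim, pushes the plug up (1.2 N at first touch, 4.4 N at home). Home = flange on the rim, foot 14 mm below it; let go there, the teeth spring out under the lip and the plate lifts the cap 2 mm until they catch.
- detector: Fixed yellow gas detector, 92 x 84 mm in plan, top 125 mm above the counter, upright in a grey charging cradle 116 x 108 x 45 mm; inlet on top. Origin: centre of the cradle's underside; screen on its -x side.
- cap: The dust cap again; origin at the centre of its underside, z up.
- meter: Bystander: another yellow detector lying flat, 165 x 76 x 55 mm, loose. Origin: centre of its underside, x along its length.
- flask: Bystander: stoppered conical glass flask, 62 mm wide, 102 mm tall, loose. Origin: centre of its base.
- driver: Bystander: screwdriver lying loose on the counter, along its x axis.
Things that resemble listed ones, but are neither listed nor needed, are in the scene too. What is meant by the cap is not green or turquoise, and is the larger of those in its own colour.

How it is judged:
On the way, in this order (a step that is already met when the one before it is completed fails the run):
1. the cap is lifted clear of the counter with both tabs pinched in (height (world z) of cap_center above 0.05 m and value of joint each of tab_left, tab_right above 0.003 m), for 0.2 s.
2. the cap's plug is pushed down into the collar, past the lip, tabs pinched (z of cap_center in the frame of port_nominal below 0.0115 m and horizontal distance between cap_center and port_nominal below 0.008 m and value of joint each of tab_left, tab_right above 0.0025 m), for 0.1 s.
At the end, for the whole second after the job is handed in: The cap stands locked in the collar: its centre at most 11.5 mm above the nominal mouth and within 8 mm of it sideways, tilted by less than 0.12 rad, both tabs sprung out to within 1.5 mm of rest, at rest (z of cap_center in the frame of port_nominal below 0.0115 m and horizontal distance between cap_center and port_nominal below 0.008 m and angle between cap_center's own z axis and vertical below 0.12 rad and value of joint each of tab_left, tab_right below 0.0015 m and linear speed of cap below 0.02 m/s); the robot touches nothing.
It fails at once if the detector, its cradle or collar is loaded with more than 35 N (contact force between detector and anything else above 35 N).
It fails at once if the flask, the screwdriver or the other detector is moved by more than 30 mm (distance of any of flask, driver, meter from where it was at the start of the episode above 0.03 m).
It also fails if it takes over 64 s, if anything falls off the work surface, if the arm or the gripper's body presses on something with over 40 N, if the wrist force passes 120 N, or if a joint passes its speed limit or range.

## Robot

A 7-joint arm with a two-finger parallel gripper is mounted at the origin on the work surface. World frame = base frame: x ahead of the robot, y to its left, z up, the work surface at z = 0. Lengths are in m, angles in rad, forces in N, time in s.
With the tool pointing down it reaches from about 0.4 to 0.875 m from the base axis. Payload 19.3 kg.
Tool frame: the origin (TCP) lies between the finger pads; the fingertips stand 17 mm ahead of it and the grasp point (between the pads) lies 2 mm behind it (bot.finger_overhang is the distance from the TCP to the fingertips, in m); z points along the fingers, y is the line along which they close (so a half turn about z gives the same grasp; the last joint's range is limited). The gripper opens to 85 mm and grips with 20 to 120 N. Pads are 22 mm wide; open, the fingers measure 114 mm over their backs; the gripper's body (76 mm by 85 mm) begins 54 mm behind the grasp point. The pads swing forward as they close: fully open they stand 13 mm farther back than shut.
Start: joints at [-1.303, 0.521, -0.036, 1.599, 0.021, 1.021, -0.113], TCP at [0.207, 0.59, 0.248] pointing down, gripper open.
Joint ranges: [-2.91, 2.91], [-0.3, 2.13], [-1.5, 1.42], [0.17, 2.43], [-1.26, 4.41], [0.16, 1.93], [-2.52, 2.52]. Speed limits (rad/s): [1.89, 1.89, 2.39, 2.39, 3.01, 3.01, 3.01].

## Interface

Orientations are given as [roll, pitch, yaw] about the fixed x, y, z axes, in that order (R = Rz(yaw) Ry(pitch) Rx(roll)).
In Python, from workcell import observe, grab_frame, bot gives the robot as it stands.
- The arm moves only by the shell command python3 -m crank 'ROWS' [FORCE]. ROWS is a JSON object of lists of equal length, an entry for each row: "linear": the shift along the world's x, y, z each as a share of 0.25 m, from -1 to 1, a list of three; "delta_rot": the turn, a rotation vector about the world's x, y, z each as a share of 30 degrees, from -1 to 1, a list of three; "fingers": the opening, from -1 (shut) to 1 (fully open). In form: {"linear": [[dx, dy, dz], ...], "delta_rot": [[rx, ry, rz], ...], "fingers": [fingers, ...]}. A call has 1 to 5 rows; each row is the pose to reach, as a shift and turn from the pose commanded when the call began; what a row does not reach only later rows make up. A row lasts 1/10 s, in which the tool goes at most 50 mm and 8.59 degrees, less where a joint would pass 70% of its speed; a pose out of reach is approached as far as the arm can. A call with a number of a shift or a turn outside -1 to 1 is refused whole. A call with a gripper value outside its range is refused whole. The fingers move at their own pace and stop on an object; FORCE is the grip in N (left out, the last holds). Time passes only in rows, so rows that repeat a pose let the fingers close. It gives the time, the measured TCP pose, the force, the opening and the grip force at its end, in the units of the state.
- observe(): the state, without advancing time (a new reading comes with each control period).
- grab_frame(name): name is "scene" or "top" or "wrist"; returns a dict with "image" (420x560x3 uint8, red, green, blue), "mtx" (3x3 intrinsics, pixels), "k1" (the pictures are not rectified: a ray, as slopes to the right and down, at radius r is drawn at 1 + k1 r^2 times it, then the intrinsics apply), "xyz" and "orientation" of the camera in the world. Camera axes: x right, y down, z forward; pixel columns grow to the right and rows downward; lengths in m; the calibration is good to about 2 mm. A picture is of the moment at which its call begins. There is no depth.
- bot.job_done(): hands the job in; it is judged then, once.
The state is a dict: "clock": time; "qpos": joint angles; "qd": joint speeds; "joint_efforts": joint torques, N m; "position": TCP position; "tool_rot": TCP orientation; "force": force on the tool from outside, world axes, zero at the start; "moment": the same for the moment, N m; "grip_width": finger opening in m; "finger_force": force on a finger pad.
Only numpy, scipy, OpenCV 4.12 (cv2) and the standard library are available. Lean on these libraries where they do the work, as an engineer would, in place of code of your own. Each camera call takes 0.05 s, during which the arm holds its last target. There are 200 camera calls.

## Working session

There is one attempt and no reset: what is moved stays moved. The work goes in short steps, Python scripts to look and compute and a shell command to move; the robot and the scene stay as the last step left them, time stands still between calls to the robot, and variables do not carry over. Pictures are saved under pics/ and viewed, at most 10 in all, crops included, and the job is handed in when it is done.

```bash
mkdir -p pics; cat > h.py <<'E'
import numpy as np, cv2
from scipy.spatial.transform import Rotation as R
from workcell import observe, grab_frame, bot
def save(n,fn):
    f=grab_frame(n); cv2.imwrite('pics/'+fn,f['image'][:,:,::-1]); np.save('pics/'+fn+'.npy',f,allow_pickle=True); return f
def load(fn): return np.load('pics/'+fn+'.npy',allow_pickle=True).item()
def rot(f):
    o=np.array(f['orientation'],float); return o if o.shape==(3,3) else R.from_euler('xyz',o).as_matrix()
def ray(f,u,v):
    K=np.array(f['mtx'],float)
    p=cv2.undistortPoints(np.array([[[u,v]]],float),K,np.array([f['k1'],0,0,0],float))[0,0]
    return rot(f)@np.array([p[0],p[1],1])
def at_z(f,u,v,z):
    d=ray(f,u,v);c=np.array(f['xyz']); return c+d*(z-c[2])/d[2]
def proj(f,P):
    M=rot(f).T; rv,_=cv2.Rodrigues(M); t=-M@np.array(f['xyz'])
    return cv2.projectPoints(np.array(P,float).reshape(-1,1,3),rv,t,np.array(f['mtx'],float),np.array([f['k1'],0,0,0],float))[0][:,0]
E
python3 - <<'E'
from h import *
for n in('scene','top','wrist'):
    f=save(n,n+'0.png'); print(n,f['xyz'],f['orientation'],f['k1'],f['mtx'][0][0])
print(observe())
a=[cv2.imread(f'pics/{n}0.png') for n in('top','scene')]
E
```

```text
scene [1.11597066 0.58797415 0.76951201] [-2.25156641  0.01407992  2.31229794] -0.0776082893552494 493.65796219901864
top [0.34943454 0.01995658 1.00067362] [-2.95406028e+00  2.87670412e-03 -1.54986402e+00] -0.13292783313115827 420.022120815264
wrist [0.1279046  0.61628362 0.37384335] [2.81418191e+00 8.42723556e-04 1.23261997e+00] -0.08918402770165385 362.47615571718217
{'clock': 0.15, 'qpos': array([-1.30321744,  0.52187334, -0.03632549,  1.59987495,  0.02121342,
        1.02108882, -0.11280774]), 'qd': array([-2.07306349e-03,  4.02737891e-05, -6.84623051e-04, -2.08779798e-03,
        9.72446366e-04,  4.16421583e-04, -5.58271025e-04]), 'joint_efforts': array([ 2.30126330e-03, -9.27388573e+01,  1.98072508e+00, -3.70059121e+01,
        1.79075554e-02,  6.46036890e-03,  5.63945989e-06]), 'position': array([0.20707299, 0.58944862, 0.24786106]), 'tool_rot': array([-3.14073637e+00,  6.96941005e-05,  2.80379903e+00]), 'force': array([ 0.05024014, -0.49399289,  0.03691749]), 'moment': array([ 0.0034127 , -0.0248116 , -0.00662044]), 'finger_force': 0.0, 'grip_width': 0.0855587637584327}
```

View pics/top0.png

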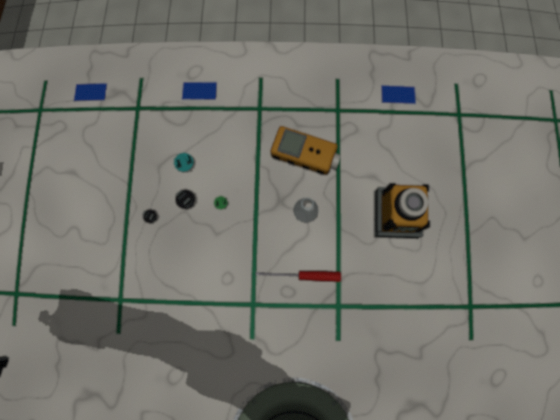

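View pics/scene0.png

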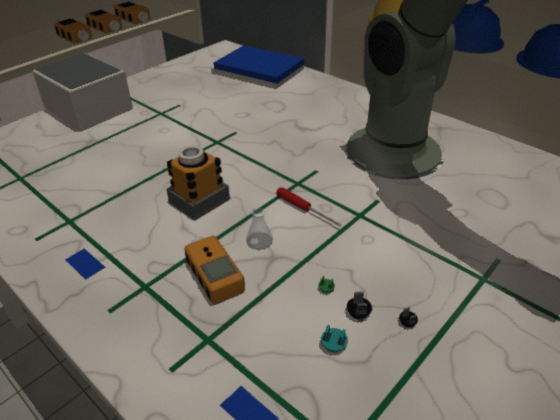

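The top view shows the large black cap at (186,199), a smaller black one at (150,216), the flask at (306,210), the driver at (300,275), the meter at (305,150) and the detector's collar at (413,203). The scene view has the cap at (359,306) and the collar at (191,155).

```bash
python3 - <<'E'
from h import *
t=load('top0.png');s=load('scene0.png')
print('cap top z.018',at_z(t,186,199,.018),'scene',at_z(s,359,307,.018))
print('collar z.148',at_z(t,413,203,.148),'scene',at_z(s,191,155,.148))
for n,u,v,z in(('flask',306,210,.05),('drvtip',258,274,.01),('drvend',341,276,.015),('meter',305,150,.055),('small',150,216,.01),('green',221,202,.01),('turq',184,162,.01)): print(n,at_z(t,u,v,z)[:2].round(3))
c1=cv2.resize(t['image'][180:220,165:208],(380,380),interpolation=cv2.INTER_CUBIC)
c2=cv2.resize(s['image'][280:325,336:384],(400,380),interpolation=cv2.INTER_CUBIC)
c3=cv2.resize(t['image'][170:245,365:440],(380,380*75//75),interpolation=cv2.INTER_CUBIC)
c2=cv2.resize(c2,(380,380))
o=np.hstack([c1,c2]);cv2.imwrite('pics/crop.png',o[:,:,::-1])
E
```

```text
cap top z.018 [0.55510677 0.26957194 0.018     ] scene [0.55978284 0.2732466  0.018     ]
collar z.148 [ 0.52908564 -0.23906536  0.148     ] scene [ 0.54522386 -0.22765134  0.148     ]
flask [ 0.528 -0.019]
drvtip [0.381 0.09 ]
drvend [ 0.38  -0.104]
meter [ 0.671 -0.014]
small [0.513 0.358]
green [0.551 0.185]
turq [0.65  0.283]
```

View pics/crop.png

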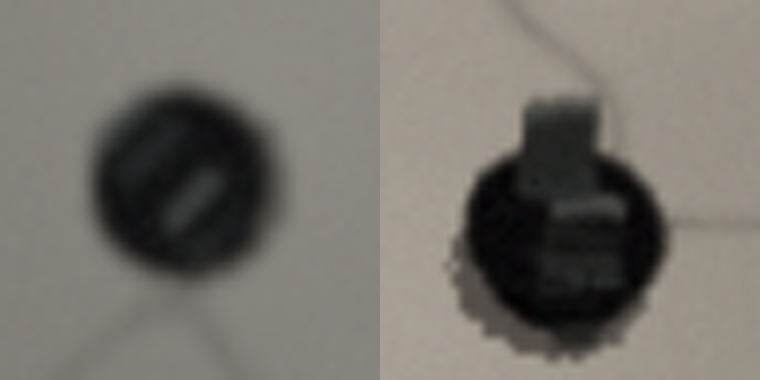

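The tabs' closing line runs down-right in the top image, so roughly along world (1,1). I'll move to a hover above the cap.

```bash
python3 -m crank '{"linear":[[0.14,-0.13,0],[0.28,-0.26,0],[0.42,-0.39,0],[0.56,-0.52,0],[0.70,-0.65,0]],"delta_rot":[[0,0,-0.09],[0,0,-0.18],[0,0,-0.27],[0,0,-0.36],[0,0,-0.45]],"fingers":[1,1,1,1,1]}' 25
python3 -m crank '{"linear":[[0.14,-0.13,0],[0.28,-0.26,0],[0.42,-0.39,0],[0.56,-0.52,0],[0.68,-0.62,0]],"delta_rot":[[0,0,-0.09],[0,0,-0.18],[0,0,-0.27],[0,0,-0.36],[0,0,-0.41]],"fingers":[1,1,1,1,1]}' 25
python3 -m crank '{"linear":[[0.02,0,0],[0.02,0,0]],"delta_rot":[[0,0,0],[0,0,0]],"fingers":[1,1]}'
python3 -c "
from h import *
f=save('wrist','w1.png');print(f['xyz'],observe()['position'],observe()['tool_rot'],f['mtx'])"
```

```text
clock: 0.65
position: [0.3833, 0.4256, 0.2483]
tool_rot: [-3.142, -0.0, 2.566]
force: [1.1, 0.8, 1.3]
grip_width: 0.0854
finger_force: 0.0
clock: 1.15
position: [0.5538, 0.2696, 0.2482]
tool_rot: [-3.141, 0.0, 2.35]
force: [-1.2, 1.1, 0.5]
grip_width: 0.0854
finger_force: 0.0
clock: 1.35
position: [0.5577, 0.2715, 0.2478]
tool_rot: [-3.141, -0.0, 2.352]
force: [-0.4, 1.0, -0.8]
grip_width: 0.0856
finger_force: 0.0
[0.4984023  0.32965532 0.37390182] [0.55673987 0.27255848 0.24787658] [-3.14102123e+00 -6.19376534e-04  2.35379859e+00] [[362.47615572   0.         277.49087322]
 [  0.         362.47615572 208.19227736]
 [  0.           0.           1.        ]]
```

View pics/w1.png

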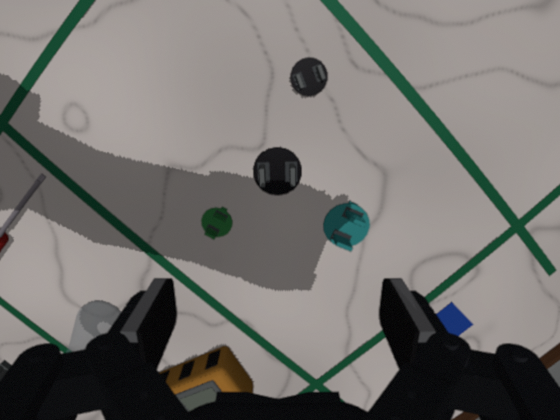

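Wrist view: the cap is at (277,171) and its two tabs are at about (262,176) and (292,175), already nearly aligned with the fingers. I'll refine this with a crop.

```bash
python3 - <<'E'
from h import *
f=load('w1.png');im=f['image']
c=im[140:202,245:310]; g=cv2.cvtColor(c,cv2.COLOR_RGB2GRAY)
m=(g<75).astype(np.uint8)
n,l,st,ce=cv2.connectedComponentsWithStats(m); i=1+np.argmax(st[1:,4]); print(st[i],ce[i]+[245,140])
# fit circle in world plane z=.018
cs,_=cv2.findContours((l==i).astype(np.uint8),cv2.RETR_EXTERNAL,cv2.CHAIN_APPROX_NONE)
h=cv2.convexHull(max(cs,key=len))[:,0]+[245,140]
P=np.array([at_z(f,*p,.016)[:2] for p in h]); (x,y),r=cv2.minEnclosingCircle((P*1000).astype(np.float32)); print('circ',x,y,r)
cv2.imwrite('pics/c1.png',cv2.resize(c,None,fx=9,fy=9,interpolation=cv2.INTER_CUBIC)[:,:,::-1])
E
```

```text
[   8    7   48   49 1758] [276.79977247 170.94482366]
circ 556.0938720703125 270.63720703125 25.099075317382812
```

View pics/c1.png

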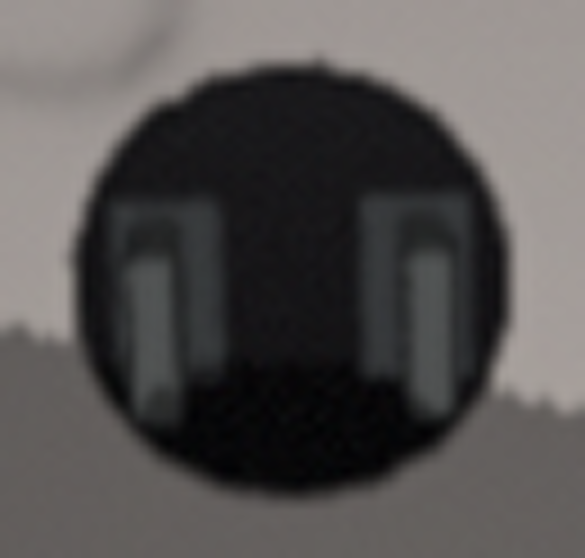

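```bash
python3 -c "
from h import *
print(bot.finger_overhang)"
python3 -m crank '{"linear":[[0,-0.004,-0.18],[0,-0.008,-0.36],[0,-0.008,-0.54],[0,-0.008,-0.68],[0,-0.008,-0.74]],"delta_rot":[[0,0,0],[0,0,0],[0,0,0],[0,0,0],[0,0,0]],"fingers":[0.6,0.4,0.2,0.1,0.1]}' 25
python3 -m crank '{"linear":[[0,0,-0.05],[0,0,-0.08],[0,0,-0.09]],"delta_rot":[[0,0,0],[0,0,0],[0,0,0]],"fingers":[0.1,0.1,0.1]}' 25
python3 -c "
from h import *
print(bot.finger_overhang,observe()['position'])
f=save('wrist','w2.png')"
```

```text
0.017
clock: 1.9
position: [0.5546, 0.2709, 0.0603]
tool_rot: [-3.138, -0.002, 2.356]
force: [-0.4, 0.2, 0.5]
grip_width: 0.0469
finger_force: 0.0
clock: 2.2
position: [0.5574, 0.2706, 0.0412]
tool_rot: [3.141, 0.0, 2.354]
force: [-0.3, 0.2, 0.5]
grip_width: 0.0473
finger_force: 0.0
0.017 [0.55737507 0.27060574 0.04122579]
```

View pics/w2.png

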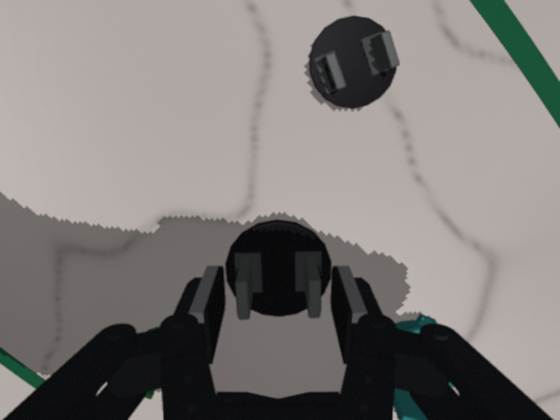

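The tabs sit centred between the fingers at about (245,285) and (312,285). I'll go down the last 3 mm and close.

```bash

python3 -m crank '{"linear":[[-0.002,0,-0.008],[-0.004,0,-0.013],[-0.004,0,-0.013],[-0.004,0,-0.013],[-0.004,0,-0.013]],"delta_rot":[[0,0,0],[0,0,0],[0,0,0],[0,0,0],[0,0,0]],"fingers":[0.1,0.1,-0.3,-0.6,-1]}' 25
python3 -m crank '{"linear":[[0,0,0],[0,0,0],[0,0,0],[0,0,0]],"delta_rot":[[0,0,0],[0,0,0],[0,0,0],[0,0,0]],"fingers":[-1,-1,-1,-1]}' 25
```

```text
clock: 2.75
position: [0.5564, 0.2703, 0.0384]
tool_rot: [3.141, 0.0, 2.353]
force: [-3.5, 0.1, 10.7]
grip_width: 0.0223
finger_force: 24.6
clock: 3.15
position: [0.5564, 0.2703, 0.0384]
tool_rot: [3.141, 0.0, 2.353]
force: [-2.8, -1.1, 10.6]
grip_width: 0.0224
finger_force: 24.6
```

```bash

python3 -m crank '{"linear":[[0,0,0.04],[0,0,0.16],[0,0,0.34],[0,0,0.52],[0,0,0.70]],"delta_rot":[[0,0,0],[0,0,0],[0,0,0],[0,0,0],[0,0,0]],"fingers":[-1,-1,-1,-1,-1]}' 25
python3 -m crank '{"linear":[[0,-0.1,0.15],[0,-0.26,0.19],[-0.02,-0.44,0.19],[-0.03,-0.62,0.19],[-0.04,-0.8,0.19]],"delta_rot":[[0,0,0],[0,0,0],[0,0,0],[0,0,0],[0,0,0]],"fingers":[-1,-1,-1,-1,-1]}' 25
python3 -m crank '{"linear":[[-0.02,-0.17,0],[-0.04,-0.32,0],[-0.04,-0.42,0],[-0.04,-0.42,0],[-0.04,-0.42,0]],"delta_rot":[[0,0,0],[0,0,0],[0,0,0],[0,0,0],[0,0,0]],"fingers":[-1,-1,-1,-1,-1]}' 25
python3 - <<'E'
from h import *
print(observe()['position'])
a=save('wrist','w3.png')['image'];b=save('scene','s3.png')['image'];save('top','t3.png')
cv2.imwrite('pics/v3.png',np.hstack([cv2.resize(a,(440,330)),cv2.resize(b[90:270,80:275],(357,330),interpolation=cv2.INTER_CUBIC)])[:,:,::-1])
E
```

```text
clock: 3.65
position: [0.5559, 0.2699, 0.2151]
tool_rot: [3.141, 0.0, 2.353]
force: [0.1, 0.6, -0.2]
grip_width: 0.0224
finger_force: 25.8
clock: 4.15
position: [0.5456, 0.0684, 0.261]
tool_rot: [3.141, 0.0, 2.354]
force: [1.1, 0.1, 0.2]
grip_width: 0.0219
finger_force: 25.8
clock: 4.65
position: [0.5361, -0.035, 0.2606]
tool_rot: [3.141, 0.0, 2.352]
force: [0.2, 0.8, -0.1]
grip_width: 0.0223
finger_force: 25.8
[ 0.53611653 -0.03501962  0.26059137]
```

View pics/v3.png

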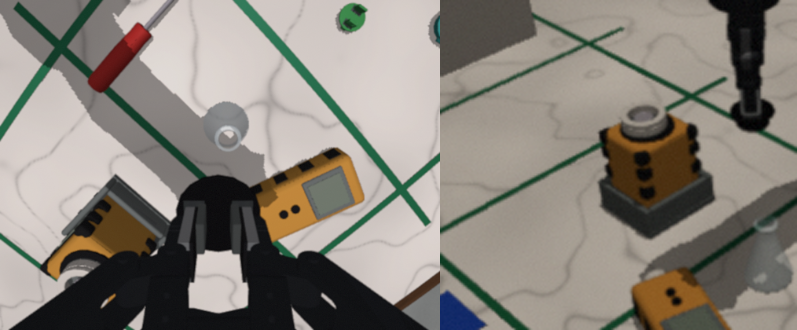

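The wrist view shows the cap held level between the fingers, with the collar partly hidden at lower left; the scene view shows the collar clear. Next I'll put the wrist camera straight above the collar.

```bash

python3 -m crank '{"linear":[[0.03,-0.17,0],[0.07,-0.35,0],[0.11,-0.53,0],[0.15,-0.71,0],[0.19,-0.89,0]],"delta_rot":[[0,0,0],[0,0,0],[0,0,0],[0,0,0],[0,0,0]],"fingers":[-1,-1,-1,-1,-1]}' 25
python3 -m crank '{"linear":[[0.02,-0.08,0],[0.03,-0.15,0],[0.03,-0.15,0],[0.03,-0.15,0]],"delta_rot":[[0,0,0],[0,0,0],[0,0,0],[0,0,0]],"fingers":[-1,-1,-1,-1]}' 25
python3 - <<'E'
from h import *
print(observe()['position'])
f=save('wrist','w4.png')
E
```

```text
clock: 5.3
position: [0.5843, -0.258, 0.2601]
tool_rot: [3.141, -0.0, 2.355]
force: [1.1, 1.0, -0.3]
grip_width: 0.0221
finger_force: 25.8
clock: 5.7
position: [0.5914, -0.2936, 0.2598]
tool_rot: [3.141, -0.001, 2.355]
force: [0.7, 1.5, -0.1]
grip_width: 0.0223
finger_force: 25.8
[ 0.5913577  -0.2936286   0.25982339]
```

View pics/w4.png

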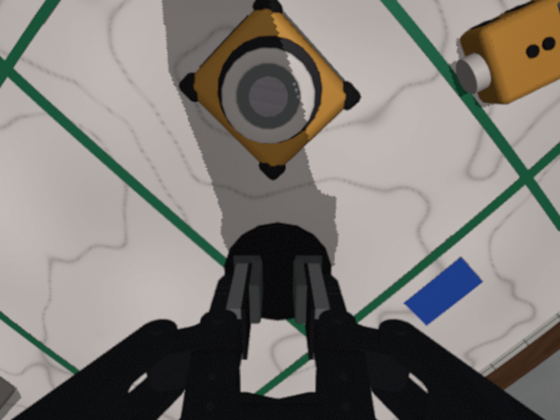

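The collar shows clearly with its centre near (267,95), and the held cap's flange arc is centred near (278,270). I'll fit both circles in the same image.

```bash
cat > fit.py <<'E'
from h import *
from scipy.optimize import least_squares
def edges(g,c,r0,r1,a0,a1,sign):
    out=[]
    for a in np.radians(np.arange(a0,a1,4)):
        rr=np.arange(r0,r1,.25); x=c[0]+rr*np.cos(a); y=c[1]+rr*np.sin(a)
        p=cv2.remap(g,x.astype(np.float32)[None],y.astype(np.float32)[None],cv2.INTER_LINEAR)[0]
        d=sign*np.convolve(p,[1]*4+[-1]*4,'valid'); k=d.argmax()
        if d[k]>60: out.append((x[k+4],y[k+4]))
    return np.array(out)
def circ(f,E,z,r,fixr=True):
    P=np.array([at_z(f,*e,z)[:2] for e in E]); c=P.mean(0)
    fun=lambda q:np.hypot(*(P-q[:2]).T)-(r if fixr else q[2])
    s=least_squares(fun,[*c,r],loss='soft_l1',f_scale=.0007)
    return s.x,np.median(abs(s.fun))
def gray(f): return cv2.GaussianBlur(cv2.cvtColor(f['image'],cv2.COLOR_RGB2GRAY),(3,3),0).astype(np.float32)
E
python3 - <<'E'
from fit import *
f=load('w4.png');g=gray(f)
E=edges(g,(268,95),40,54,0,360,1)   # bright ->dark
print(len(E),'outer',circ(f,E,.148,.03,False),circ(f,E,.148,.03))
E2=edges(g,(268,96),25,40,0,360,-1)
print(len(E2),'bore',circ(f,E2,.148,.0203,False))
E3=edges(g,(278,272),40,58,185,355,-1)
for z in(.2374,.2394): print(len(E3),'cap',circ(f,E3,z,.025,False),circ(f,E3,z,.025))
print(observe()['position'])
t=load('t3.png');gt=gray(t)
E=edges(gt,(413,203),11,20,0,360,1); print(len(E),'top',circ(t,E,.148,.03,False))
E

```

```text
27 outer (array([ 0.53078217, -0.2421662 ,  0.03270964]), np.float64(0.00015658217941747626)) (array([ 0.53348143, -0.24606045,  0.03      ]), np.float64(0.0023944064436049045))fit.py:12: RuntimeWarning: Mean of empty slice.
  P=np.array([at_z(f,*e,z)[:2] for e in E]); c=P.mean(0)
  ret = ret.dtype.type(ret / rcount)
Traceback (most recent call last):
  File "fit.py", line 14, in circ
    s=least_squares(fun,[*c,r],loss='soft_l1',f_scale=.0007)
                        ^^^^^^
TypeError: Value after * must be an iterable, not numpy.float64
```

```bash
sed -i 's/d=sign\*/d=-sign*/' fit.py
python3 - <<'E'
from fit import *
f=load('w4.png');g=gray(f)
E=edges(g,(268,95),40,54,0,360,1)
print(len(E),'outer',circ(f,E,.148,.03,False),circ(f,E,.148,.03))
E2=edges(g,(268,96),25,40,0,360,-1)
print(len(E2),'bore',circ(f,E2,.148,.0203,False))
E3=edges(g,(278,272),40,58,185,355,-1)
for z in(.2374,.2394): print(len(E3),'cap',circ(f,E3,z,.025,False),circ(f,E3,z,.025))
t=load('t3.png');gt=gray(t)
E=edges(gt,(413,203),11,20,0,360,1); print(len(E),'top',circ(t,E,.148,.03,False))
print(proj(f,[[.53,-.24,.148]]))
E

```

```text
72 outer (array([ 0.53177782, -0.24426628,  0.02950177]), np.float64(0.00010165752378743682)) (array([ 0.53197077, -0.24463192,  0.03      ]), np.float64(0.0003078647155958271))
50 bore (array([ 0.53167763, -0.24396437,  0.02053105]), np.float64(0.00012313890134781416))
43 cap (array([ 0.58945638, -0.2935561 ,  0.02464937]), np.float64(0.00010287024882372)) (array([ 0.58976633, -0.29386066,  0.025     ]), np.float64(0.00012699740841382035))
43 cap (array([ 0.58868158, -0.29277813,  0.02431758]), np.float64(0.00010148587406674792)) (array([ 0.589286  , -0.29336533,  0.025     ]), np.float64(0.0001558692204107516))
31 top (array([ 0.53250572, -0.24137761,  0.02972236]), np.float64(0.000638475735427857))
[[270.44208612  89.40998822]]
```

```bash

python3 -m crank '{"linear":[[-0.1,0.09,0],[-0.2,0.17,0],[-0.234,0.197,-0.08],[-0.234,0.197,-0.2],[-0.234,0.197,-0.25]],"delta_rot":[[0,0,0],[0,0,0],[0,0,0],[0,0,0],[0,0,0]],"fingers":[-1,-1,-1,-1,-1]}' 25
python3 -m crank '{"linear":[[0,0,0],[0,0,-0.008],[0,0,-0.016],[0,0,-0.016]],"delta_rot":[[0,0,0],[0,0,0],[0,0,0],[0,0,0]],"fingers":[-1,-1,-1,-1]}' 25
python3 - <<'E'
from h import *
print(observe()['position'],observe()['force'],observe()['moment'])
E
```

```text
clock: 6.25
position: [0.5321, -0.2436, 0.1961]
tool_rot: [-3.141, -0.002, 2.356]
force: [0.4, 0.4, -0.9]
grip_width: 0.0222
finger_force: 25.8
clock: 6.65
position: [0.5329, -0.2457, 0.194]
tool_rot: [3.141, 0.001, 2.353]
force: [0.6, 1.2, -0.6]
grip_width: 0.0221
finger_force: 25.8
[ 0.5329376  -0.24568495  0.19402363] [ 0.59797039  1.16032269 -0.61775396] [0.00210382 0.01343048 0.0325379 ]
```

```bash

python3 -m crank '{"linear":[[0,0.005,0],[0,0.005,-0.01],[0,0.005,-0.02],[0,0.005,-0.02]],"delta_rot":[[0,0,0],[0,0,0],[0,0,0],[0,0,0]],"fingers":[-1,-1,-1,-1]}' 25
python3 -m crank '{"linear":[[0,0,-0.003],[0,0,-0.006],[0,0,-0.006],[0,0,-0.006]],"delta_rot":[[0,0,0],[0,0,0],[0,0,0],[0,0,0]],"fingers":[-1,-1,-1,-1]}' 25
python3 -c "
from h import *
o=observe();print(o['position'],o['force'],o['moment'])"
```

```text
clock: 7.05
position: [0.5325, -0.2442, 0.1882]
tool_rot: [-3.141, -0.001, 2.353]
force: [-0.4, -1.5, -0.8]
grip_width: 0.0221
finger_force: 25.8
clock: 7.45
position: [0.5327, -0.2443, 0.187]
tool_rot: [-3.142, -0.0, 2.353]
force: [1.1, 0.7, -0.4]
grip_width: 0.0221
finger_force: 25.8
[ 0.53265353 -0.24432221  0.18704402] [ 1.05436003  0.66812    -0.37951342] [ 0.02025621  0.0137873  -0.00422164]
```

Foot is at about 148.6 mm with no contact yet. I'll go down in 1 mm steps.

```bash

python3 -m crank '{"linear":[[0,0,-0.002],[0,0,-0.004],[0,0,-0.004]],"delta_rot":[[0,0,0],[0,0,0],[0,0,0]],"fingers":[-1,-1,-1]}' 25
python3 -m crank '{"linear":[[0,0,-0.002],[0,0,-0.004],[0,0,-0.004]],"delta_rot":[[0,0,0],[0,0,0],[0,0,0]],"fingers":[-1,-1,-1]}' 25
python3 -c "
from h import *
o=observe();print(o['position'],o['force'],o['moment'])"
```

```text
clock: 7.75
position: [0.5326, -0.2443, 0.186]
tool_rot: [-3.142, -0.0, 2.353]
force: [-0.4, 0.6, -0.2]
grip_width: 0.0226
finger_force: 25.8
clock: 8.05
position: [0.5326, -0.2443, 0.185]
tool_rot: [-3.142, -0.0, 2.353]
force: [0.7, -0.5, -1.1]
grip_width: 0.0225
finger_force: 25.8
[ 0.53260212 -0.24433462  0.18495715] [ 0.693901   -0.53698825 -1.08775447] [ 0.0072844   0.00627724 -0.0131843 ]
```

```bash

python3 -m crank '{"linear":[[0,0,-0.002],[0,0,-0.004],[0,0,-0.004]],"delta_rot":[[0,0,0],[0,0,0],[0,0,0]],"fingers":[-1,-1,-1]}' 25
python3 -m crank '{"linear":[[0,0,-0.002],[0,0,-0.004],[0,0,-0.004]],"delta_rot":[[0,0,0],[0,0,0],[0,0,0]],"fingers":[-1,-1,-1]}' 25
python3 -c "
from h import *
o=observe();print(o['position'],o['force'],o['moment'])"
```

```text
clock: 8.35
position: [0.5326, -0.2443, 0.184]
tool_rot: [-3.142, -0.0, 2.353]
force: [0.2, -0.2, 0.1]
grip_width: 0.0225
finger_force: 25.8
clock: 8.65
position: [0.5326, -0.2443, 0.183]
tool_rot: [-3.142, -0.0, 2.353]
force: [-0.3, 0.7, -0.4]
grip_width: 0.0224
finger_force: 25.8
[ 0.53262691 -0.24431173  0.18297796] [-0.33844952  0.70807219 -0.44092039] [0.03585844 0.00653486 0.02583943]
```

The foot is now below the lowest possible rim with no force, so the plug has entered the bore. I'll keep going in 1 mm steps.

```bash

for i in 1 2; do python3 -m crank '{"linear":[[0,0,-0.002],[0,0,-0.004],[0,0,-0.006],[0,0,-0.006]],"delta_rot":[[0,0,0],[0,0,0],[0,0,0],[0,0,0]],"fingers":[-1,-1,-1,-1]}' 25 | grep -E "position|^force"; done
python3 -c "
from h import *
o=observe();print(o['moment'])"
```

```text
position: [0.5326, -0.2443, 0.1814]
force: [0.3, -0.6, -1.3]
position: [0.5326, -0.2444, 0.18]
force: [-0.4, 0.3, -0.5]
[ 0.01806694 -0.00892523  0.03224184]
```

```bash

python3 -m crank '{"linear":[[0,0,-0.002],[0,0,-0.004],[0,0,-0.006],[0,0,-0.006]],"delta_rot":[[0,0,0],[0,0,0],[0,0,0],[0,0,0]],"fingers":[-1,-1,-1,-1]}' 25 | grep -E "position|^force"
python3 -m crank '{"linear":[[0,0,-0.002],[0,0,-0.004],[0,0,-0.006],[0,0,-0.006]],"delta_rot":[[0,0,0],[0,0,0],[0,0,0],[0,0,0]],"fingers":[-1,-1,-1,-1]}' 25 | grep -E "position|^force"
```

```text
position: [0.5326, -0.2443, 0.1785]
force: [-0.8, 0.1, 0.8]
position: [0.5327, -0.2443, 0.177]
force: [0.8, -0.0, 2.8]
```

```bash

python3 -m crank '{"linear":[[0,0,-0.002],[0,0,-0.004],[0,0,-0.004],[0,0,-0.004]],"delta_rot":[[0,0,0],[0,0,0],[0,0,0],[0,0,0]],"fingers":[-1,-1,-1,-1]}' 25 
python3 -c "
from h import *
o=observe();print(o['position'],o['force'],o['moment'])"
```

```text
clock: 10.65
position: [0.5327, -0.2444, 0.1761]
tool_rot: [-3.142, 0.0, 2.353]
force: [-0.1, -0.3, 1.7]
grip_width: 0.0223
finger_force: 26.3
[ 0.53266915 -0.24436087  0.17605084] [-0.09734121 -0.29205927  1.69835902] [-0.01102386  0.04284696  0.01418216]
```

The spring plate is being felt (about 2 N), so the plug is in. I'll continue gently to home.

```bash

for i in 1 2; do python3 -m crank '{"linear":[[0,0,-0.002],[0,0,-0.004],[0,0,-0.004],[0,0,-0.004]],"delta_rot":[[0,0,0],[0,0,0],[0,0,0],[0,0,0]],"fingers":[-1,-1,-1,-1]}' 25 | grep -E "position|^force"; done
```

```text
position: [0.5327, -0.2443, 0.1751]
force: [-0.2, 0.7, 1.5]
position: [0.5327, -0.2443, 0.174]
force: [0.4, -0.4, 3.5]
```

```bash

python3 -m crank '{"linear":[[0,0,-0.002],[0,0,-0.004],[0,0,-0.004],[0,0,-0.004]],"delta_rot":[[0,0,0],[0,0,0],[0,0,0],[0,0,0]],"fingers":[-1,-1,-1,-1]}' 25 | grep -E "position|^force"
```

```text
position: [0.5327, -0.2444, 0.173]
force: [0.2, 0.4, 3.1]
```

```bash

python3 -m crank '{"linear":[[0,0,-0.002],[0,0,-0.002],[0,0,-0.002]],"delta_rot":[[0,0,0],[0,0,0],[0,0,0]],"fingers":[-1,-1,-1]}' 25 | grep -E "position|^force"
```

```text
position: [0.5327, -0.2444, 0.1726]
force: [-0.7, -0.3, 3.5]
```

```bash

python3 -m crank '{"linear":[[0,0,-0.002],[0,0,-0.002],[0,0,-0.002]],"delta_rot":[[0,0,0],[0,0,0],[0,0,0]],"fingers":[-1,-1,-1]}' 25 | grep -E "position|^force"
```

```text
position: [0.5327, -0.2444, 0.1724]
force: [-2.7, 1.2, 8.8]
```

```bash

python3 -m crank '{"linear":[[0,0,-0.002],[0,0,-0.002],[0,0,-0.002]],"delta_rot":[[0,0,0],[0,0,0],[0,0,0]],"fingers":[-1,-1,-1]}' 25 | grep -E "position|^force"
```

```text
position: [0.5328, -0.2444, 0.1722]
force: [-2.6, 1.8, 14.3]
```

The force rises sharply at 172.4 mm, so the flange is on the rim and the cap is home. Letting go.

```bash

python3 -m crank '{"linear":[[0,0,0],[0,0,0],[0,0,0],[0,0,0],[0,0,0]],"delta_rot":[[0,0,0],[0,0,0],[0,0,0],[0,0,0],[0,0,0]],"fingers":[-0.3,-0.1,0.2,0.2,0.2]}' 25
python3 -m crank '{"linear":[[0,0,0.02],[0,0,0.08],[0,0,0.2],[0,0,0.3],[0,0,0.3]],"delta_rot":[[0,0,0],[0,0,0],[0,0,0],[0,0,0],[0,0,0]],"fingers":[0.3,0.3,0.3,0.3,0.3]}' 25
python3 -m crank '{"linear":[[0.07,-0.07,0.1],[0.15,-0.15,0.1],[0.15,-0.15,0.1],[0.15,-0.15,0.1]],"delta_rot":[[0,0,0],[0,0,0],[0,0,0],[0,0,0]],"fingers":[0.3,0.3,0.3,0.3]}' 25
python3 - <<'E'
from fit import *
a=save('wrist','w5.png')['image'];b=save('scene','s5.png')['image']
cv2.imwrite('pics/v5.png',np.hstack([cv2.resize(a,(440,330)),cv2.resize(b[120:220,150:258],(357,330),interpolation=cv2.INTER_CUBIC)])[:,:,::-1])
E
```

```text
clock: 13.25
position: [0.5326, -0.2443, 0.1714]
tool_rot: [-3.141, -0.0, 2.353]
force: [0.0, -0.6, -0.3]
grip_width: 0.0512
finger_force: 0.0
clock: 13.75
position: [0.5338, -0.245, 0.25]
tool_rot: [3.139, 0.004, 2.353]
force: [-0.1, 0.2, -0.2]
grip_width: 0.0553
finger_force: 0.0
clock: 14.15
position: [0.5699, -0.282, 0.2708]
tool_rot: [-3.141, -0.001, 2.353]
force: [-0.0, -0.0, -0.4]
grip_width: 0.0555
finger_force: 0.0
```

View pics/v5.png

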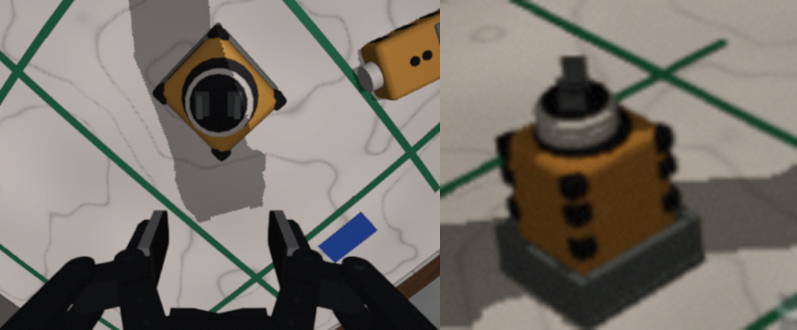

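The cap sits centred and level in the collar near (218,103) of the composite. The tabs measure about 35 mm apart, so they have sprung out, and the gripper is clear.

```bash
python3 -c "
from workcell import bot
print(bot.job_done())"
```

```text
the job is handed in; nothing more can be done
None
```

I put the dust cap on the gas detector's inlet and handed the job in. The final pictures show it level and seated in the collar with both tabs sprung out; the highest force I read while pushing was about 14 N, and the handed-in run took about 14 s. The hand-in returned no verdict.

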